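Show the matching lens tube to the inspection camera

TASK

Of the three standing aluminium lens tubes, pick up the middle-sized one, which has the same outside diameter as the steel step-up ring, and hold it still in the air in front of the small inspection camera: its lower end facing the lens squarely, centred on the camera's line of sight, 80 mm from the lens. Do not bump the camera and leave everything else where it is. Finish while still holding the tube there in the gripper; do not put it down or let go.

Things in the scene. Friction and masses are not known exactly. Their poses are not given: they have to be found in the camera images.
- tube_medium_center (a point): the tube to present: bare aluminium tube with black grip lines round its middle, standing upright on the teak shelf; outside diameter 48 mm, wall 4 mm, open right through, 60 mm tall, about 90 g. The point is its centre, half-way up on its axis; z runs along the tube axis, up from lower to upper end
- tube_medium_foot (a point): centre of the same tube's lower end, on the axis, 30 mm below its centre; same axes
- tube_small_center (a point): look-alike tube, outside diameter 38 mm, 60 mm tall, standing on the shelf; point half-way up on its axis; must not be moved
- tube_large_center (a point): look-alike tube, outside diameter 58 mm, 60 mm tall, standing on the shelf; point half-way up on its axis; must not be moved
- teak_shelf: low varnished teak shelf board, 270 mm (its x) by 500 mm (its y) by 30 mm high, fixed on the table; origin at the centre of its underside, so its top, on which the tubes, ring and clip stand, is 30 mm above the origin. The three tubes stand in any order in a row along its y, some 150 mm apart, nearer the robot; the ring and the clip stand farther back
- inspection_camera: small inspection camera, fixed: dark base plate 130 by 100 mm, two aluminium cheeks, and between them a black camera head 46 mm square with a round lens in a white ring light 54 mm across at its upper end. The lens looks obliquely upward: its line of sight leans 30 degrees from vertical towards the body's -x side. Origin on the underside of the base, straight below the lens, which is 115 mm above it
- camera_lens (a point): centre of the camera's lens glass, 115 mm above the table; its z axis is the line of sight, pointing out of the lens, obliquely up
- view_point (a point): point in the air on the line of sight, 80 mm out from the lens, where the centre of the tube's lower end belongs; same axes as camera_lens, so the tube's z axis should lie along its z axis
- step_ring: steel step-up ring lying flat on the shelf, outside diameter 48 mm, 8 mm high; origin at the centre of its underside; must not be moved
- filter_clip: orange and black plastic clip on a 56 by 60 mm foot holding a round dark polarizer (60 mm) upright, 86 mm tall in all, on the shelf; origin at the centre of its underside; must not be moved
- blower: green silicone blower lying on its side on the table behind the shelf, 150 mm long, 60 mm thick; origin on its underside near the middle of its length; must not be moved
Not all that is in view belongs to the job. Leave any green look-alike of the part that bears tube_medium_center alone.

How it is judged:
By the outcome, as a careful person would: the job done as asked, in the order asked, and still so for the second after the job is handed in, while the arm keeps its last pose, push and grip.
It also fails if it takes over 32 s, if anything falls off the work surface, if the arm or the gripper's body presses on something with over 40 N, if the wrist force passes 120 N, or if a joint passes its speed limit or range.

ROBOT

A 7-joint arm with a two-finger parallel gripper is mounted at the origin on the work surface. World frame = base frame: x ahead of the robot, y to its left, z up, the work surface at z = 0. Lengths are in m, angles in rad, forces in N, time in s.
With the tool pointing down it reaches from about 0.425 to 0.95 m from the base axis. Payload 4.7 kg.
Tool frame: the origin (TCP) lies between the finger pads; the fingertips stand 25 mm ahead of it and the grasp point (between the pads) lies 6 mm ahead of it; x points along the fingers, z is the direction in which the jaws open and shut, and the axes are right-handed (so a half turn about x gives the same grasp; the last joint's range is limited). The gripper opens to 85 mm and grips with 20 to 120 N. Pads are 22 mm wide; open, the fingers measure 114 mm over their backs; the gripper's body (76 mm by 85 mm) begins 54 mm behind the grasp point. The pads swing forward as they close: fully open they stand 13 mm farther back than shut.
Start: joints at [1.154, 0.469, -0.049, 1.532, 0.024, 1.141, -0.082], TCP at [0.255, -0.625, 0.256] pointing down, gripper open.
Joint ranges: [-2.59, 2.59], [-0.33, 1.99], [-1.39, 1.29], [0.1, 2.45], [-1.04, 4.18], [0.21, 1.99], [-2.66, 2.66]. Speed limits (rad/s): [2.57, 2.57, 3.14, 3.14, 3.14, 3.14, 3.14].

INTERFACE

Orientations are given as a 3x3 rotation matrix whose columns are the frame's x, y, z axes.
In Python, from rig import * gives the robot as it stands. Calls block until the motion is done:
- movep(position, orientation): joint-space move of the TCP to a pose.
- move_l(position, attitude=None, feed=0.15, until_force=None): straight line of the TCP; attitude=None keeps the orientation; feed is the mean speed in m/s. With until_force (N) it stops when the force on the tool has changed by that much, and returns True; else False.
- move_joints(angles): joint-space move.
- command_gripper(opening, newtons=None): finger opening in m; newtons is the grip in N (None keeps the last); returns when the fingers have stopped.
- sleep(seconds).
- inverse_kinematics(position, orientation): joint angles nearest the present ones, or None.
- sense(): the state.
- camera(name): name is "side" or "top"; returns (picture, depth): 384x512x3 uint8, red, green, blue; 384x512 float32, m along the optical axis (not along the pixel's ray), 0 where there is no reading.
- camera_params(name): a dict with "K" (3x3 intrinsics, pixels), "dist" ([k1, k2, p1, p2, k3] as OpenCV has them; the pictures are not rectified), "position" and "rotation" of the camera in the world. Camera axes: x right, y down, z forward; pixel columns grow to the right and rows downward; lengths in m; the calibration is good to about 2 mm. A picture is of the moment at which its call begins. camera_params takes no time and is no camera call.
A pose or a line that the arm cannot do raises Unreachable and nothing moves.
- finish_job(): hands the job in, once; it reports no verdict.
The state is a dict: "time_s": time; "joint_pos": joint angles; "qd": joint speeds; "joint_efforts": joint torques, N m; "position": TCP position; "tcp_rot": TCP orientation; "wrist_force": force on the tool from outside, world axes, zero at the start; "ft_torque": the same for the moment, N m; "finger_gap": finger opening in m.
Only numpy, scipy, OpenCV 4.12 (cv2) and the standard library are available. Lean on these libraries where they do the work, as an engineer would, in place of code of your own. Each camera call takes 0.05 s, during which the arm holds its last target. There are 200 camera calls.

## Working session

There is one attempt and no reset: what is moved stays moved. The work goes in short steps, each a Python script; the robot and the scene stay as the last script left them, time stands still between calls to the robot, and variables do not carry over. Pictures are saved under pics/ and viewed, about 8 in all and at most 12, crops included, and the job is handed in when it is done.

```bash
mkdir -p pics; ls
python3 - <<'E'
from rig import *
import cv2, numpy as np
for n in("top","side"):
    p,d=camera(n); np.savez(f"pics/{n}0.npz",p=p,d=d); cv2.imwrite(f"pics/{n}0.png",cv2.resize(p[:,:,::-1],(768,576)))
    c=camera_params(n); print(n,c, d.min(),d.max())
print(sense()["time_s"])
E
```

```text
pics
top {'K': array([[492.21585152,   0.        , 250.74540652],
       [  0.        , 492.21585152, 179.68373227],
       [  0.        ,   0.        ,   1.        ]]), 'dist': array([-0.05848727,  0.        ,  0.        ,  0.        ,  0.        ]), 'position': array([0.41070883, 0.01267647, 1.26782521]), 'rotation': array([[ 0.02695295, -0.9906444 ,  0.13378043],
       [-0.99963442, -0.0269962 ,  0.00149096],
       [ 0.00213455, -0.13377171, -0.99100988]])} 0.0 2.1419199
side {'K': array([[371.81473997,   0.        , 252.24008893],
       [  0.        , 371.81473997, 191.31158194],
       [  0.        ,   0.        ,   1.        ]]), 'dist': array([-0.06564957,  0.        ,  0.        ,  0.        ,  0.        ]), 'position': array([0.2213978 , 0.78469118, 0.61492356]), 'rotation': array([[-9.22287434e-01, -1.95639032e-01,  3.33333554e-01],
       [-3.86504127e-01,  4.68332636e-01, -7.94530743e-01],
       [-6.69756200e-04, -8.61620515e-01, -5.07552599e-01]])} 0.0 2.9201097
0.1
```

View pics/top0.png

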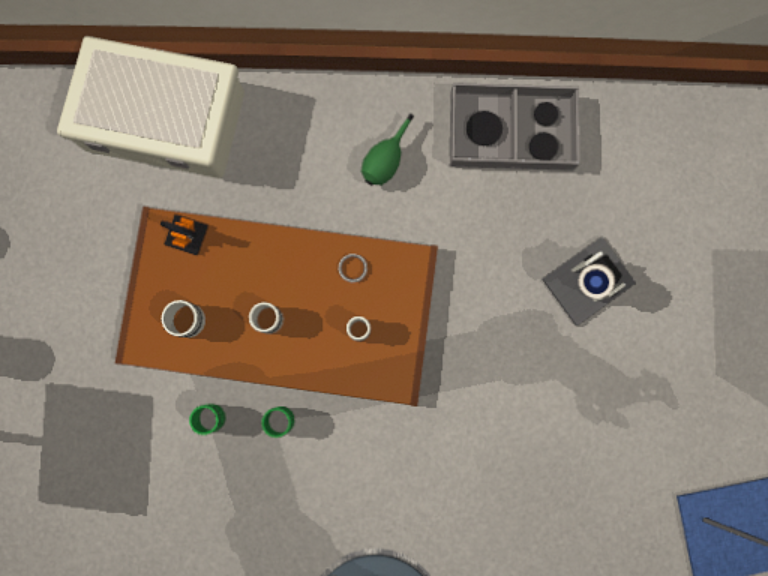

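View pics/side0.png

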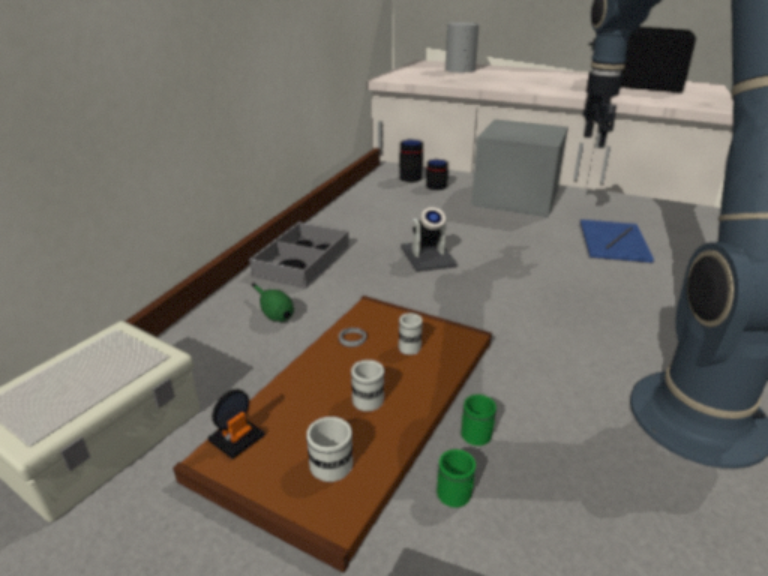

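The top view shows three tubes at (182,318) large, (265,318) medium and (358,328) small. The ring is at (353,268), and the lens at (597,281) faces lower-left. The side view agrees with this. Next I measure.

```bash
cat > h.py <<'E'
from rig import *
import cv2, numpy as np
from scipy.optimize import least_squares
def rays(n,uv):
    c=camera_params(n); q=cv2.undistortPoints(np.float64(uv).reshape(-1,1,2),c["K"],c["dist"]).reshape(-1,2)
    return np.c_[q,np.ones(len(q))]@c["rotation"].T, c["position"]
def cloud(n,d):
    v,u=np.mgrid[:384,:512]; r,o=rays(n,np.c_[u.ravel(),v.ravel()])
    P=o+r*d.ravel()[:,None]; P[d.ravel()==0]=np.nan; return P.reshape(384,512,3)
def onplane(n,uv,z):
    r,o=rays(n,uv); return o+r*((z-o[2])/r[:,2])[:,None]
def circ(P):
    f=lambda a:np.hypot(P[:,0]-a[0],P[:,1]-a[1])-a[2]
    return least_squares(f,[*P[:,:2].mean(0),.025],loss="soft_l1",f_scale=.001).x
E
cat > m.py <<'E'
from h import *
D={n:np.load(f"pics/{n}0.npz") for n in("top","side")}
img=D["top"]["p"]; P=cloud("top",D["top"]["d"])
hsv=cv2.cvtColor(img,cv2.COLOR_RGB2HSV)
for nm,(u,v) in dict(large=(121,212),med=(177,212),small=(239,219),ring=(235,179)).items():
    z=.038 if nm=="ring" else .09
    w=np.zeros((384,512),bool); w[v-24:v+24,u-24:u+24]=1
    m=(w&(hsv[...,1]<70)&(hsv[...,2]>90)).astype(np.uint8)
    k=max(cv2.findContours(m,cv2.RETR_EXTERNAL,cv2.CHAIN_APPROX_NONE)[0],key=cv2.contourArea)
    Q=onplane("top",k[:,0],z); (cx,cy),r=cv2.minEnclosingCircle(k)
    m2=w&(P[...,2]>z-.006)&(P[...,2]<z+.006)
    print(nm,"contour circ",circ(Q).round(4),"depth circ(mid-wall)",circ(P[m2]).round(4) if m2.sum()>5 else 0,m2.sum(),np.nanmedian(P[m2][:,2]))
# lens: ring light white, blue glass
w=np.zeros((384,512),bool); w[155:220,360:425]=1
wh=(w&(hsv[...,1]<50)&(hsv[...,2]>215)).astype(np.uint8)
bl=(w&(hsv[...,0]>100)&(hsv[...,0]<130)&(hsv[...,1]>90)).astype(np.uint8)
for nm,m in(("white",wh),("blue",bl)):
    k=max(cv2.findContours(m,cv2.RETR_EXTERNAL,cv2.CHAIN_APPROX_NONE)[0],key=cv2.contourArea)
    e=cv2.fitEllipse(k); print(nm,m.sum(),e,onplane("top",[e[0]],.115)); p=P[m>0]; print(" z med",np.nanmedian(p,0))
    p=p[np.abs(p[:,2]-.115)<.03]; c=np.median(p,0); s=np.linalg.svd(p-c); print(" plane n",s[2][2].round(3),"rms",s[1][2]/len(p)**.5, p.mean(0))
# base plate: points z~ few mm, dark
g=img.max(2); bm=(w&(P[...,2]<.03)&(P[...,2]>.004)).astype(np.uint8)
dk=(w&(hsv[...,2]<90)).astype(np.uint8)
print("z base hist",np.histogram(P[w][:,2],bins=np.arange(-.01,.15,.005))[0])
# side
hs=cv2.cvtColor(D["side"]["p"],cv2.COLOR_RGB2HSV); ws=np.zeros((384,512),bool); ws[130:185,260:310]=1
b2=(ws&(hs[...,0]>100)&(hs[...,0]<130)&(hs[...,1]>90)).astype(np.uint8); 
k=max(cv2.findContours(b2,cv2.RETR_EXTERNAL,cv2.CHAIN_APPROX_NONE)[0],key=cv2.contourArea); print("side blue",b2.sum(),cv2.fitEllipse(k),onplane("side",[cv2.fitEllipse(k)[0]],.115))
a=cv2.resize(img[145:225,355:430,::-1],None,fx=5,fy=5,interpolation=cv2.INTER_CUBIC)
b=cv2.resize(D["side"]["p"][130:185,255:312,::-1],None,fx=400/57,fy=400/57,interpolation=cv2.INTER_CUBIC)
h=max(a.shape[0],b.shape[0]); o=np.zeros((h,a.shape[1]+b.shape[1],3),np.uint8); o[:a.shape[0],:a.shape[1]]=a; o[:b.shape[0],a.shape[1]:]=b
cv2.imwrite("pics/cam.png",o)
E
python3 m.py
```

```text
large contour circ [0.4834 0.3274 0.0282] depth circ(mid-wall) [0.4836 0.3276 0.0271] 143 0.09011922650726922
med contour circ [0.4887 0.1919 0.0236] depth circ(mid-wall) [0.4892 0.193  0.0218] 103 0.08965882241139189
small contour circ [0.4753 0.0412 0.0184] depth circ(mid-wall) [0.4758 0.0419 0.0169] 81 0.09007084230112472
ring contour circ [0.5795 0.0547 0.0229] depth circ(mid-wall) [0.5755 0.0572 0.045 ] 683 0.03342896958731956
white 151 ((397.2453918457031, 187.22312927246094), (20.825267791748047, 21.40448570251465), 113.85831451416016) [[ 0.55775895 -0.33350846  0.115     ]]
 z med [ 0.56346818 -0.33665435  0.1147278 ]
 plane n [0.054 0.508 0.86 ] rms 0.008099563451681512 [ 0.56279708 -0.33515761  0.11420194]
blue 192 ((397.140869140625, 187.6734161376953), (14.640809059143066, 14.95584487915039), 98.48189544677734) [[ 0.55667589 -0.33324435  0.115     ]]
 z med [ 0.55637847 -0.33381599  0.11389931]
 plane n [ 0.332 -0.431 -0.839] rms 0.002506643642532066 [ 0.55681453 -0.33350631  0.11390898]
z base hist [  48 1053 1135  343  829  132    5    1    6    1    3    3   12    8
   14   15   13   22   25   36   62   36   42   78   89   85   80   35
    3    0    0]
side blue 53 ((288.5047302246094, 144.08682250976562), (5.720314025878906, 7.753900051116943), 115.03689575195312) [[ 0.55817948 -0.33559313  0.115     ]]
```

View pics/cam.png

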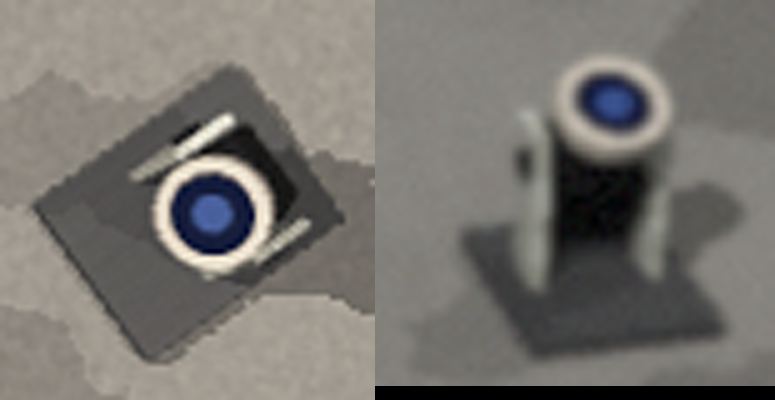

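The lens is at about (0.557, -0.334, 0.115) in both views. The blue-glass normal points at about 127.6° azimuth. I'll refine the azimuth from the base edges and scan for reachable grasp and present poses.

```bash
cat > p.py <<'E'
from h import *
img=np.load("pics/top0.npz")["p"]; g=cv2.GaussianBlur(cv2.cvtColor(img,cv2.COLOR_RGB2GRAY),(3,3),0).astype(np.float32)
C=np.array([[362,186.4],[385.4,217],[423.6,188.4],[402,158]])
for i in range(4):
    a,b=C[i],C[(i+1)%4]; t=(b-a)/np.linalg.norm(b-a); nn=np.array([t[1],-t[0]]); s=np.arange(-4,4.1,.25); pts=[]
    for f in np.linspace(.1,.9,40):
        q=a+(b-a)*f+s[:,None]*nn
        pr=cv2.remap(g,q[:,0].astype(np.float32)[None],q[:,1].astype(np.float32)[None],cv2.INTER_LINEAR)[0]
        pts.append(q[np.argmax(np.abs(np.gradient(pr)))])
    W=onplane("top",pts,.01)[:,:2].astype(np.float32); l=cv2.fitLine(W,cv2.DIST_HUBER,0,.001,.001).ravel()
    res=np.abs((W-l[2:])@[l[1],-l[0]]); print(i,"az",np.degrees(np.arctan2(l[1],l[0]))%90+90,"med res mm",np.median(res)*1e3)
print(onplane("top",C,.01).round(3))
E
cat >> h.py <<'E'
LENS=np.array([.5573,-.3339,.115]); AZ=np.radians(127.3)
def nvec(az=None):
    az=AZ if az is None else az
    return np.array([.5*np.cos(az),.5*np.sin(az),np.sqrt(.75)])
def tool(x,phi):  # tool x axis given, jaw axis from heading phi, made perpendicular
    z=np.array([np.cos(phi),np.sin(phi),0]); z-=x*(z@x); z/=np.linalg.norm(z)
    return np.c_[x,np.cross(z,x),z]
TUBE=np.array([.489,.1924,.06]); GR=.008
E
cat >> p.py <<'E'
n=nvec(); tg=TUBE+[0,0,GR+.006]; tv=LENS+n*(.08+.03+GR+.006); print("present tcp",tv)
for d in range(-180,180,20):
    R1=tool(np.array([0,0,-1.]),np.radians(d)); R2=tool(-n,np.radians(d))
    for nm,p,R,up in(("grasp",tg,R1,np.array([0,0,.12])),("pres",tv,R2,n*.08)):
        a=inverse_kinematics(p,R); b=inverse_kinematics(p+up,R)
        print(d,nm,None if a is None else a if isinstance(a,list) else np.round(a,2), b is not None)
E
python3 p.py
```

```text
0 az 126.55246 med res mm 0.25971332
1 az 136.97394 med res mm 2.2693248
2 az 122.62891 med res mm 0.7538061
3 az 126.90935 med res mm 0.35580754
[[ 0.571 -0.273  0.01 ]
 [ 0.493 -0.333  0.01 ]
 [ 0.57  -0.434  0.01 ]
 [ 0.648 -0.379  0.01 ]]
present tcp [ 0.51972872 -0.28458064  0.22238715]
-180 grasp [ 0.38  0.82 -1.18  2.    0.93  1.01  1.87] True
-180 pres [-0.62  0.39  1.15  2.13 -0.29  0.38 -2.42] False
-160 grasp [ 0.38  0.82 -1.18  2.    0.93  1.01  2.22] True
-160 pres [-0.62  0.39  1.15  2.13 -0.29  0.38 -2.1 ] False
-140 grasp [-1.    0.57  0.72  2.08 -0.58  0.7  -2.35] True
-140 pres [ 0.16  0.22  0.15  2.1   0.61  0.47 -2.65] True
-120 grasp [-0.86  0.51  0.53  2.07 -0.42  0.66 -2.15] True
-120 pres [ 0.21  0.22  0.08  2.09  0.64  0.48 -2.37] True
-100 grasp [-0.06  0.52 -0.51  2.02  0.39  0.69 -2.56] True
-100 pres [ 0.34  0.22 -0.06  2.09  0.69  0.5  -2.09] True
-80 grasp [-0.02  0.53 -0.55  2.02  0.42  0.7  -2.24] True
-80 pres [ 0.48  0.23 -0.22  2.08  0.75  0.53 -1.78] True
-60 grasp [ 0.04  0.55 -0.63  2.02  0.49  0.72 -1.95] True
-60 pres [ 0.55  0.23 -0.3   2.07 
[... 598 characters left out ...]
ue
60 grasp [ 0.25  0.67 -0.95  2.01  0.74  0.85 -0.07] True
60 pres [ 0.69  0.25 -0.47  2.07  0.85  0.58  0.6 ] True
80 grasp [ 0.26  0.68 -0.97  2.01  0.76  0.86  0.26] True
80 pres [ 0.69  0.25 -0.47  2.07  0.85  0.58  0.92] True
100 grasp [ 0.28  0.7  -0.99  2.01  0.78  0.87  0.6 ] True
100 pres [ 0.74  0.26 -0.52  2.07  0.87  0.59  1.27] True
120 grasp [ 0.28  0.7  -1.    2.01  0.78  0.88  0.94] True
120 pres [ 1.23  0.46 -1.17  2.04  1.17  0.85  1.45] True
140 grasp [ 0.38  0.82 -1.18  2.    0.93  1.01  1.17] True
140 pres [ 1.23  0.46 -1.17  2.04  1.17  0.85  1.85] True
160 grasp [ 0.38  0.82 -1.18  2.    0.93  1.01  1.52] True
160 pres [ 1.23  0.46 -1.17  2.04  1.17  0.85  2.24] True
```

Azimuth is about 127° (the two clean edges gave 126.6 and 126.9, the corners 127.3 to 127.6). Now the grasp.

```bash
sed -i 's/127.3/127.0/' h.py
cat > g.py <<'E'
from h import *
R=tool(np.array([0,0,-1.]),0.); tg=TUBE+[0,0,GR+.006]
s=sense(); move_l(s["position"]+np.array([0,0,.06]),feed=.15)
movep(tg+[0,0,.13],R); print(sense()["time_s"],sense()["position"])
command_gripper(.085)
print(move_l(tg,feed=.12,until_force=8)); s=sense(); print(s["time_s"],s["position"]-tg,s["wrist_force"])
command_gripper(.03,60); s=sense(); print("gap",s["finger_gap"],s["wrist_force"],s["time_s"])
move_l(tg+[0,0,.13],feed=.15); s=sense(); print("gap",s["finger_gap"],s["wrist_force"],s["time_s"])
for n in("top","side"):
    p,d=camera(n); np.savez(f"pics/{n}1.npz",p=p,d=d); 
    if n=="side": cv2.imwrite("pics/side1.png",cv2.resize(p[:,:,::-1],(768,576)))
E
python3 g.py
```

```text
3.65 [0.48954056 0.19152836 0.20389379]
False
5.1 [0.00043784 0.00038131 0.0006972 ] [ 0.24015286 -0.75542407  0.18182808]
gap 0.04728617267654458 [-0.5180304  -1.48791221  5.10533408] 5.5417
gap 0.04704584290633677 [ 0.0977959   0.73313283 -1.26135835] 6.5583
```

View pics/side1.png

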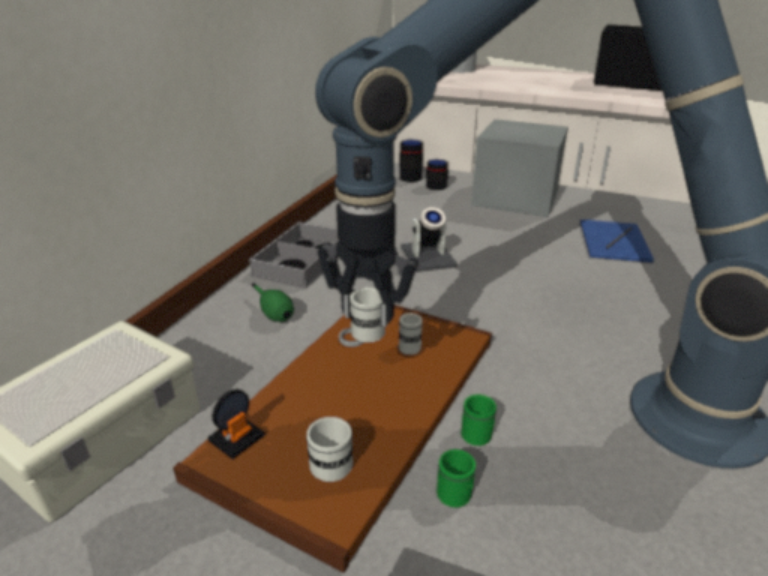

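The tube is held around (365,312) in the side view, between the fingers, with the gap at 47 mm. Everything else is undisturbed. I'll measure its pose in the hand from the depth cloud.

```bash
cat >> h.py <<'E'
def fitcyl(P,c0,a0,r=.024):
    """axis through c (perpendicular offset) and direction; radius known"""
    u=np.cross(a0,[1,0,0]); u/=np.linalg.norm(u); v=np.cross(a0,u)
    def cyl(x):
        a=a0+x[2]*u+x[3]*v; return c0+x[0]*u+x[1]*v, a/np.linalg.norm(a)
    def f(x):
        c,a=cyl(x); return np.linalg.norm(np.cross(P-c,a),axis=1)-r
    s=least_squares(f,np.zeros(4),loss="soft_l1",f_scale=.001); c,a=cyl(s.x)
    return c,a,np.median(np.abs(f(s.x))),(P-c)@a
E
cat > t.py <<'E'
from h import *
s=sense(); g=s["position"]+.006*s["tcp_rot"][:,0]; c0=g+[0,0,-GR]
q=np.load("pics/side1.npz"); P=cloud("side",q["d"]); hs=cv2.cvtColor(q["p"],cv2.COLOR_RGB2HSV)
near=(np.linalg.norm(P-c0,axis=2)<.05)
m=near&(P[...,2]<c0[2]+.022); print("expected c",c0.round(4),m.sum())
vv,uu=np.where(m); print("px",uu.min(),uu.max(),vv.min(),vv.max())
Q=P[m]; Q=Q[np.abs(np.linalg.norm((Q-c0)[:,:2],axis=1)-.024)<.006]
c,a,r,t=fitcyl(Q,c0,np.array([0,0,1.])); print("c",c.round(4),"axis",a.round(4),"res",r,"n",len(Q)); 
print("low end z (pct .5,1,3)",np.percentile(Q[:,2],[.5,1,3]).round(4),"expected",c0[2]-.03)
# foot edge by rays: lowest bright pixel per column, intersect front surface
b=m&(hs[...,2]>60)
fz=[]
rr,o=None,None
for u in range(uu.min()+6,uu.max()-5):
    v=np.where(m[:,u])[0].max()+.5; d,o=rays("side",[[u,v]]); d=d[0]
    A=d[:2]@d[:2]; w=o[:2]-c[:2]; B=w@d[:2]; D=B*B-A*(w@w-.024**2)
    if D>0: fz.append(o[2]+d[2]*(-B-D**.5)/A)
print("foot z by rim rays",np.round(np.median(fz),4),np.round(np.std(fz),4))
# other objects unmoved (top)
p0,p1=[cv2.cvtColor(np.load(f"pics/side{i}.npz")["p"],cv2.COLOR_RGB2GRAY) for i in(0,1)]
E
python3 t.py
```

```text
expected c [0.4885 0.192  0.1889] 706
px 228 262 195 227
c [0.487  0.1911 0.1889] axis [0.0042 0.0456 0.999 ] res 0.0010226096906698345 n 606
low end z (pct .5,1,3) [0.1581 0.1588 0.1604] expected 0.15891792625773865
foot z by rim rays 0.1587 0.0014
```

Position and foot height agree with the plan. The fitted axis shows 2.6° of tilt, so I'll test for bias by fitting the same tube while it stood on the shelf.

```bash
cat > t2.py <<'E'
from h import *
s=sense()
for nm,f,c0,r in(("med before",0,TUBE,.024),("large before",0,np.array([.4834,.3274,.06]),.029),("large now",1,np.array([.4834,.3274,.06]),.029),("small before",0,np.array([.4753,.0412,.06]),.019),("held",1,TUBE+[-.0005,0,.129],.024)):
  P=cloud("side",np.load(f"pics/side{f}.npz")["d"])
  for lo,hi in((-.022,.026),(-.025,.0)):
    dz=P-c0; m=(np.abs(np.linalg.norm(dz[...,:2],axis=2)-r)<.006)&(dz[...,2]>lo)&(dz[...,2]<hi)
    # front-facing outer surface only
    v=camera_params("side")["position"][:2]-c0[:2]; v/=np.linalg.norm(v); m&=(dz[...,:2]@v>.2*r)
    Q=P[m]; c,a,e,t=fitcyl(Q,c0,np.array([0,0,1.]),r); print(nm,lo,hi,len(Q),"dc",((c-c0)*1e3).round(1),"axis deg",np.degrees(a[:2]).round(2),"res",round(e*1e3,2))
E
python3 t2.py
```

```text
med before -0.022 0.026 342 dc [-0.5 -1.5  0. ] axis deg [0.23 0.23] res 0.56
med before -0.025 0.0 168 dc [-0.6 -1.6  0. ] axis deg [-0.25 -0.26] res 0.58
large before -0.022 0.026 501 dc [ 0.1 -0.3  0. ] axis deg [ 0.09 -0.52] res 0.46
large before -0.025 0.0 251 dc [-0.  -0.1  0. ] axis deg [-0.5   0.32] res 0.45
large now -0.022 0.026 495 dc [ 0.3 -0.3  0. ] axis deg [ 0.02 -0.61] res 0.48
large now -0.025 0.0 252 dc [ 0.1 -0.4  0. ] axis deg [-0.83 -0.98] res 0.45
small before -0.022 0.026 213 dc [-0.1 -1.9  0. ] axis deg [0.63 0.37] res 0.77
small before -0.025 0.0 107 dc [-0.3 -2.2  0. ] axis deg [-0.55 -1.06] res 0.68
held -0.022 0.026 413 dc [-1.8 -2.2  0. ] axis deg [-0.14  0.35] res 0.59
held -0.025 0.0 210 dc [-2.1 -2.   0. ] axis deg [-1.33  0.72] res 0.57
```

Held tilt is the same as the standing bias, within 0.4°, so the tube is aligned with the tool. Moving to present it.

```bash
cat > v.py <<'E'
from h import *
n=nvec(); R=tool(-n,0.); tv=LENS+n*(.08+.03+GR+.006)
movep(tv+n*.08,R); s=sense(); print(s["time_s"],s["finger_gap"])
move_l(tv,R,feed=.1); sleep(.5); s=sense(); print(s["time_s"],(s["position"]-tv).round(4),(s["tcp_rot"][:,0]+n).round(4),s["finger_gap"],s["wrist_force"],np.abs(s["qd"]).max())
for k in("top","side"):
    p,d=camera(k); np.savez(f"pics/{k}2.npz",p=p,d=d)
    cv2.imwrite(f"pics/{k}2.png",cv2.resize(p[:,:,::-1],(768,576)))
c0=LENS+n*.11; P=cloud("side",d); D=P-c0; t=D@n; rad=np.linalg.norm(D-t[...,None]*n,axis=2)
o=camera_params("side")["position"]-c0; o-=n*(o@n); o/=np.linalg.norm(o)
for lo,hi in((-.026,.026),(-.026,.0)):
    m=(np.abs(rad-.024)<.007)&(t>lo)&(t<hi)&(D@o>.005); Q=P[m]
    c,a,e,tt=fitcyl(Q,c0,n); print(len(Q),"dc mm",((c-c0)*1e3).round(1),"angle deg",np.degrees(np.arccos(a@n)),(a-n).round(3),e)
m=(rad<.03)&(t<.0)&(t>-.05); print("low end along n (mm from lens)",(np.percentile(t[m],[0,1,3])+.11)*1e3)
E
python3 v.py
```

```text
8.325 0.047188299569110366
9.775 [-0.     -0.      0.0001] [ 0.0001 -0.0002  0.0001] 0.04720506356463619 [ 0.24950861  0.27363683 -0.97773572] 0.0023727533044480397
189 dc mm [-1.4 -1.7  0.3] angle deg 0.5817912959468998 [0.01  0.001 0.003] 0.0008762491242670367
84 dc mm [-1.9 -2.   0.3] angle deg 1.6680725432388426 [-0.017 -0.024  0.005] 0.0006228528485285705
low end along n (mm from lens) [78.2887294  79.81849451 81.63378268]
```

View pics/side2.png

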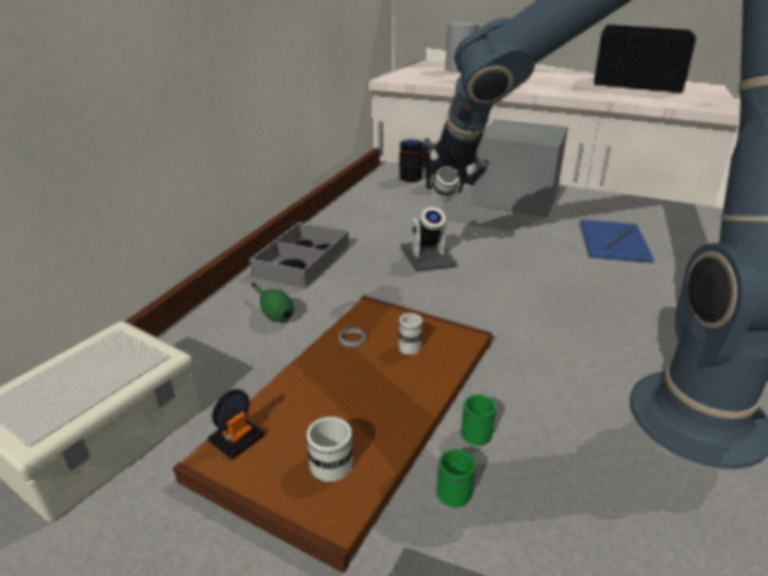

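View pics/top2.png

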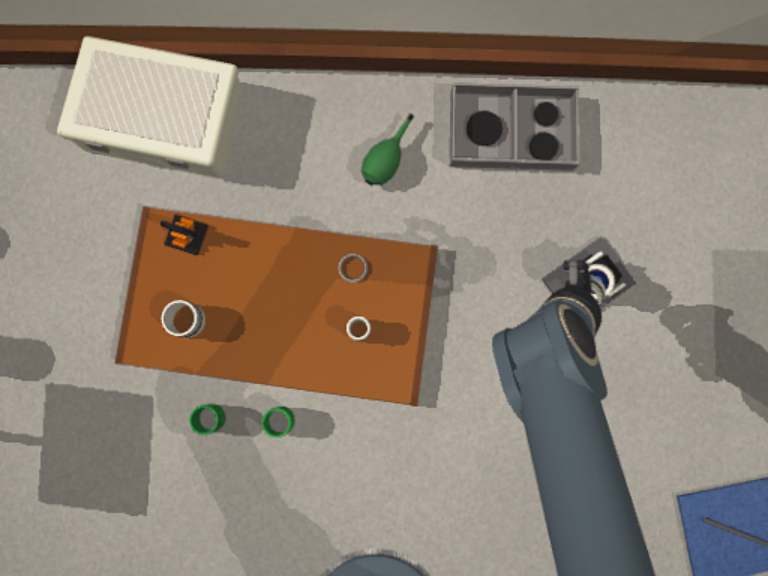

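The tube is at (447,180) in the side view, directly over the lens at (432,217), and the other objects look unmoved. The side camera carries a bias of about 2 mm, calibrated by the known TCP. Next is a refined lens fix using the ring outlines in both views, corrected for that bias.

```bash
cat > l.py <<'E'
from h import *
n=nvec()
# lens disc from outer outline of (ring|glass), rays onto the tilted lens plane
def onpl(k,uv):
    r,o=rays(k,uv); return o+r*(((LENS-o)@n)/(r@n))[:,None]
u=np.cross(n,[0,0,1]); u/=np.linalg.norm(u); v=np.cross(n,u)
for k,i,(x0,x1,y0,y1) in(("top",0,(360,425,155,220)),("top",1,(360,425,155,220)),("side",0,(270,305,134,162)),("side",1,(270,305,134,162)),("side",2,(270,305,134,162))):
    p=np.load(f"pics/{k}{i}.npz")["p"]; hs=cv2.cvtColor(p,cv2.COLOR_RGB2HSV); w=np.zeros(hs.shape[:2],bool); w[y0:y1,x0:x1]=1
    bl=w&(hs[...,0]>100)&(hs[...,0]<130)&(hs[...,1]>90); 
    out=[]
    for nm,m in(("glass",bl),):
        c=max(cv2.findContours(m.astype(np.uint8),cv2.RETR_EXTERNAL,cv2.CHAIN_APPROX_NONE)[0],key=cv2.contourArea)
        W=onpl(k,c[:,0])-LENS; q=circ(np.c_[W@u,W@v]); out.append((nm,(LENS+q[0]*u+q[1]*v).round(4),round(q[2],4)))
        gc=np.argwhere(m).mean(0)[::-1]; out.append(("centroid",onpl(k,[gc])[0].round(4)))
    # outer ring edge: radial brightness drop, 24 directions, outermost bright pixel
    g=p.min(2).astype(np.float32); E=[]
    for th in np.linspace(0,2*np.pi,72,endpoint=False):
        rr=np.arange(.012,.036,.0005); X=onpl(k,[gc])[0]+rr[:,None]*(np.cos(th)*u+np.sin(th)*v)
        cp=camera_params(k); Rm=cp["rotation"].T; uv=cv2.projectPoints(X,cv2.Rodrigues(Rm)[0],-Rm@cp["position"],cp["K"],cp["dist"])[0][:,0].astype(np.float32)
        pr=cv2.remap(g,uv[:,0][None],uv[:,1][None],cv2.INTER_LINEAR)[0]; gr=np.gradient(pr); j=np.argmin(gr); 
        if gr[j]<-3: E.append(X[j]-LENS)
    E=np.array(E); q=circ(np.c_[E@u,E@v]); print(k,i,out,"ring",(LENS+q[0]*u+q[1]*v).round(4),"r",round(q[2],4),len(E))
E
python3 l.py
```

```text
top 0 [('glass', array([ 0.5566, -0.3333,  0.1145]), np.float64(0.0175)), ('centroid', array([ 0.5567, -0.3333,  0.1146]))] ring [ 0.558  -0.3334  0.115 ] r 0.0275 72
top 1 [('glass', array([ 0.5567, -0.3332,  0.1145]), np.float64(0.0173)), ('centroid', array([ 0.5568, -0.3333,  0.1145]))] ring [ 0.5578 -0.3335  0.115 ] r 0.0274 72
side 0 [('glass', array([ 0.5579, -0.3346,  0.1155]), np.float64(0.0127)), ('centroid', array([ 0.5553, -0.3253,  0.1103]))] ring [ 0.5586 -0.3314  0.1143] r 0.0285 55
side 1 [('glass', array([ 0.5577, -0.3348,  0.1156]), np.float64(0.0128)), ('centroid', array([ 0.5569, -0.3299,  0.113 ]))] ring [ 0.5582 -0.332   0.1144] r 0.029 67
side 2 [('glass', array([ 0.5577, -0.3348,  0.1156]), np.float64(0.0128)), ('centroid', array([ 0.5571, -0.3301,  0.1131]))] ring [ 0.5584 -0.3323  0.1147] r 0.0291 62
```

Corrected for the bias seen on the held tube, both views put the lens near (0.5586, -0.3333). I'll nudge about 1.4 mm to that, confirm it holds still, and hand in.

```bash
sed -i 's/^LENS=.*; AZ/LENS=np.array([.5586,-.3333,.115]); AZ/' h.py
cat > f.py <<'E'
from h import *
n=nvec(); R=tool(-n,0.); tv=LENS+n*(.08+.03+GR+.006)
move_l(tv,R,feed=.02); sleep(.6); s=sense(); print(s["time_s"],(s["position"]-tv).round(4),s["finger_gap"],np.abs(s["qd"]).max(),s["wrist_force"])
p,d=camera("side"); q=np.load("pics/side0.npz")["p"]
c0=LENS+n*.11; P=cloud("side",d); D=P-c0; t=D@n; rad=np.linalg.norm(D-t[...,None]*n,axis=2)
o=camera_params("side")["position"]-c0; o-=n*(o@n); o/=np.linalg.norm(o)
m=(np.abs(rad-.024)<.007)&(t>-.026)&(t<.026)&(D@o>.005); c,a,e,_=fitcyl(P[m],c0,n); print("dc",((c-c0)*1e3).round(1),"deg",np.degrees(np.arccos(min(1,a@n))))
m=(rad<.03)&(t<0)&(t>-.05); print("foot mm",(np.percentile(t[m],1)+.11)*1e3)
for nm,(x0,x1,y0,y1) in dict(large=(200,240,275,322),small=(262,285,206,238),ring=(223,246,215,232),clip=(138,178,256,305),cam=(266,305,150,182),blower=(165,198,186,216)).items():
    print(nm,"mean diff",np.abs(p[y0:y1,x0:x1].astype(int)-q[y0:y1,x0:x1]).mean().round(1),end="; ")
finish_job()
E
python3 f.py
```

```text
10.725 [-0.  0. -0.] 0.047405793851359034 0.0019129364990748104 [ 0.24173981  0.13512318 -0.32156009]
dc [-1.3 -1.7  0.3] deg 0.7615010732525621
foot mm 80.29131495858115
large mean diff 3.1; small mean diff 2.8; ring mean diff 5.5; clip mean diff 2.9; cam mean diff 2.8; blower mean diff 2.6; the job is handed in; nothing more can be done
```

I picked up the 48 mm tube (the middle one in the row) from above and held it in front of the inspection camera. I handed the job in at about 10.7 s, still gripping it at 60 N; no verdict is reported.

**Grasp:** the finger gap was steady at 47.0–47.4 mm through lift and hold. At hand-in the arm was within 0.1 mm of its target and essentially still.

**Pose:**

| Check | Last result |
|---|---|
| Lower end's distance from the lens | about 80.3 mm (80 wanted) |
| Tilt from the line of sight | about 0.8°, close to the measurement noise |
| Offset from the line of sight, side-camera reading | (-1.3, -1.7, 0.3) mm in world x, y, z |

**Disagreements:**
- **Centring:** I took the side camera's offset as its own bias, because it read about the same for the tube before it was presented. The two cameras' raw lens positions differed by 1–2 mm. I moved the tube 1.4 mm to a bias-corrected compromise, so centring is probably good to 1–2 mm.
- **Camera heading:** two of the four base-plate edges gave poor fits (137° and 123°, blurred by shadow). I used 127°, from the two clean edges, the corners and the lens normal.

**Other objects:** comparing the side view before and after shows no sign that the other tubes, clip, camera or blower moved. The step ring's area differed slightly more than the rest. I put that down to the arm's shadow and didn't check it further.

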